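# Dock the torch on its charger

## Robot

A 6-joint arm with a two-finger parallel gripper is mounted at the origin on a cart in front of the work surface, level with it; the furniture and walls round the work are solid. World frame = base frame: x ahead of the robot, y to its left, z up, the work surface at z = 0. Lengths are in m, angles in rad, forces in N, time in s.
With the tool pointing down it reaches from about 0.425 to 0.925 m from the base axis. Payload 12.5 kg.
Tool frame: the origin (TCP) lies at the very end of the fingers, on their centre line; the grasp point (between the pads) lies 19 mm behind it; z points along the fingers, y is the line along which they close (so a half turn about z gives the same grasp; the last joint's range is limited). The gripper opens to 85 mm and grips with 20 to 120 N. Pads are 22 mm wide; open, the fingers measure 114 mm over their backs; the gripper's body (76 mm by 85 mm) begins 54 mm behind the grasp point. The pads swing forward as they close: fully open they stand 13 mm farther back than shut.
Start: joints at [-1.24, 0.491, 1.559, -0, 1.092, -0.106], TCP at [0.264, -0.566, 0.209] pointing down, gripper open.
Joint ranges: [-3.1, 3.1], [-0.84, 2.19], [0.05, 2.79], [-1.13, 4.28], [0.06, 2.93], [-2.69, 2.69]. Speed limits (rad/s): [2.22, 2.22, 2.79, 3.14, 3.14, 3.14].

## Interface

Orientations are given as a unit quaternion [w, x, y, z].
In Python, from cell import env gives the robot as it stands.
- The arm moves only by the tool apply_moves, never from a script. Its arguments are lists of equal length, an entry for each row: "travel": the shift along the tool's x, y, z in cm, a list of three; "twist": the turn about the tool's z in rad; "hand": the finger opening in cm, from 0 to 8.54. In form: {"travel": [[tx, ty, tz], ...], "twist": [twist, ...], "hand": [hand, ...]}. A call has 1 to 8 rows; each row is the pose to reach, as a shift and turn from the pose commanded when the call began, along the tool's axes at that moment; what a row does not reach only later rows make up. A row lasts 1/8 s, in which the tool goes at most 62.5 mm and 10.7 degrees, less where a joint would pass 70% of its speed; a pose out of reach is approached as far as the arm can. A call with a gripper value outside its range is refused whole. The fingers move at their own pace and stop on an object; "grip_force" is the grip in N (left out, the last holds). Time passes only in rows, so rows that repeat a pose let the fingers close. It gives the time, the measured TCP pose, the force, the opening and the grip force at its end, in the units of the state.
- env.read_state(): the state, without advancing time (a new reading comes with each control period).
- env.get_image(name): name is "side" or "top"; returns (picture, depth): 384x512x3 uint8, red, green, blue; 384x512 float32, m along the optical axis (not along the pixel's ray), 0 where there is no reading.
- env.calibration(name): a dict with "mtx" (3x3 intrinsics, pixels), "T" (4x4, takes a point from camera to world coordinates). Camera axes: x right, y up, looking along -z (the intrinsics and any distortion apply to the point x, -y, -z); pixel columns grow to the right and rows downward; lengths in m; the calibration is good to about 2 mm. A picture is of the moment at which its call begins. calibration takes no time and is no camera call.
- env.job_done(): hands the job in; it is judged then, once.
The state is a dict: "t": time; "joints": joint angles; "qd": joint speeds; "effort": joint torques, N m; "ee_pos": TCP position; "tool_rot": TCP orientation; "force": force on the tool from outside, world axes, zero at the start; "torque": the same for the moment, N m; "opening": opening from 0.0 (shut) to 1.0 (fully open); "grasp_force": force on a finger pad.
Only numpy, scipy, OpenCV 4.12 (cv2) and the standard library are available. Lean on these libraries where they do the work, as an engineer would, in place of code of your own. Each camera call takes 0.05 s, during which the arm holds its last target. There are 200 camera calls.

## Task

Dock the small torch that lies loose on the open front deck of its charging dock: push its side to roll it slowly over the low step into the marked band of the bed, under the canopy, until it meets the contact bar. Keep pushing gently so that the torch drives the bar back until it is fully home on its hidden stop, and lean on it there with a steady push of about 12 N for a second, never more than 18 N. Leave the torch lying against the bar, do not let it run away, and leave the other things as they stand.

Things in the scene. Friction and masses are not known exactly. Their poses are not given: they have to be found in the camera images.
- torch: Small dark rechargeable torch lying on its side on the deck of the dock, roughly crosswise (up to 9 degrees askew), 103 mm long, 90 to 145 g. It rolls as a cylinder of 29 mm diameter (the barrel looks about 25 mm thick between its ends). Origin: centre of its lens end, on the axis; its z axis runs along the torch towards the tail switch, and lies level.
- torch_mid (a point): Point on the torch's axis at the middle of its length, 50 mm from the lens end; 14.5 mm above what the torch lies on.
- dock: Grey charging dock, fixed to the cabinet top, 143 mm long (x from -55 to +88 mm) by 136 mm wide (y). Origin on the cabinet top. Its x axis is the rolling direction, from the open front to the canopy; y is the direction along which the docked torch lies. The front deck is flat and 8 mm above the cabinet top. Side cheeks (x = 25 to 88 mm, top at 45 mm) leave 124 mm between them.
- lead_in (a point): Middle of the open front deck (dock x = -10 mm, y = 0, z = 8 mm), where the torch starts. A rounded front lip, 3 mm high and 6 mm wide, crosses the deck at dock x = -50 mm. The deck is flat, so the torch rolls freely there; nothing stands over it or in front of it.
- step (a point): Middle of the low step across the dock before the bed (dock x = 26 mm, z = 8 mm). Beyond it the bed lies 2 mm lower and falls 2 mm more towards the bar, so a torch let go there rests against the bar. Push the torch on its robot side about 14 mm above the deck, with the fingertips clear of the deck.
- canopy (a point): Middle of the canopy's front edge, on its top (dock x = 52 mm, 50 mm above the cabinet; its underside is at 43 mm). The canopy covers the bed from here to the rear, so the torch goes in only by rolling under it from the front. Two dark lines on each cheek (dock x = 33 and 53 mm) bound the band in which the docked torch's axis lies.
- contact_bar: Black contact bar (112 mm wide, 22 mm high, brass contacts) at the back of the bed. Origin: foot of its front face, 6 mm above the cabinet top; axes as the dock's; slides along x. It drags with about 3 N and stays where left. Its hard stop is 4 to 9 mm behind where it starts, hidden, and differs each time (bar home at dock x = 50.5 to 64.5 mm): feel for the rise in force.
- earbud_case: White earbud case, 49 x 57 x 22 mm, lying on the cabinet beside the dock; bystander. Origin at the centre of its underside.
- glue_stick: Glue stick standing on the cabinet, 28 mm diameter, 90 mm high; bystander. Origin at the centre of its foot.
- tower_speaker: Fixed black loudspeaker box standing to the left of the dock, 136 mm deep, 120 mm wide, 270 mm high; keep the arm clear of it. Origin: middle of its underside.
- mug: Spotted mug with handle, 92 x 127 x 93 mm, far left on the cabinet; bystander. Origin under its middle.
- pen: White pen with a red cap lying on the cabinet left of the speaker, 17 x 135 x 16 mm; bystander. Origin under its middle.

How it is judged:
On the way, in this order (a step that is already met when the one before it is completed fails the run):
1. the torch has been rolled over the step into the mouth of the bed (x of torch_mid in the frame of dock between 0.0265 and 0.055 m and y of torch_mid in the frame of dock between -0.015 and 0.015 m and z of torch_mid in the frame of dock below 0.026 m).
2. the torch, pushed by the fingers, leans on the contact bar at its hard stop with more than 8 N for 0.7 s (x of torch_mid in the frame of dock between 0.033 and 0.053 m and contact force between torch and contact_bar above 8 N and contact force between the fingers and torch above 6 N), for 0.7 s.
At the end, for the whole second after the job is handed in: The torch rests in the bed of the dock within the marked band (33 to 53 mm along the dock's x, within 15 mm sideways, within 0.1 rad of crosswise), lying against the contact bar (less than 3 mm gap), at rest (x of torch_mid in the frame of dock between 0.033 and 0.053 m and y of torch_mid in the frame of dock between -0.015 and 0.015 m and z of torch_mid in the frame of dock below 0.0217 m and x of torch_mid in the frame of contact_bar above -0.0175 m and angle between the z axis of torch and the y axis of dock, either way round below 0.1 rad and linear speed of torch below 0.02 m/s and angular speed of torch below 0.5 rad/s); the robot touches nothing.
It fails at once if the torch is pressed on the dock or its contact bar with more than 18 N (contact force between torch and dock above 18 N or contact force between torch and contact_bar above 18 N).
It fails at once if the torch runs away (rolls faster than 0.25 m/s) (linear speed of torch above 0.25 m/s).
It fails at once if a bystander is moved more than 20 mm (distance of any of glue_stick, earbud_case, mug, pen from where it was at the start of the episode above 0.02 m).
It also fails if it takes over 48 s, if anything falls off the work surface, if the arm or the gripper's body presses on something with over 40 N, if the wrist force passes 120 N, or if a joint passes its speed limit or range.

## Working session

There is one attempt and no reset: what is moved stays moved. The work goes in short steps, Python scripts to look and compute and a tool call to move; the robot and the scene stay as the last step left them, time stands still between calls to the robot, and variables do not carry over. Pictures are saved under pics/ and viewed, at most 11 in all, crops included, and the job is handed in when it is done.

Besides the shell and the picture viewer there is one more tool, called after "Request:" in YAML: its name, and indented under it one key for each argument. apply_moves: Moves the arm, as the interface text tells. Its arguments: {"type":"object","properties":{"travel":{"type":"array","items":{"type":"array","items":{"type":"number"}}},"twist":{"type":"array","items":{"type":"number"}},"hand":{"type":"array","items":{"type":"number"}},"grip_force":{"type":"number"}},"required":["travel","twist","hand"]}

```bash
mkdir -p pics && ls && python3 - <<'E'
from cell import env
import cv2,numpy as np
for n in("side","top"):
    p,d=env.get_image(n);cv2.imwrite(f"pics/{n}0.png",p[:,:,::-1]);np.save(f"{n}d.npy",d);np.save(f"{n}p.npy",p)
    c=env.calibration(n);print(n,c)
s=env.read_state();print(s)
E
```

```text
pics
side {'mtx': array([[466.10809339,   0.        , 261.79740425],
       [  0.        , 466.10809339, 186.2463525 ],
       [  0.        ,   0.        ,   1.        ]]), 'T': array([[-0.63194029,  0.3895973 , -0.66997419, -0.1682441 ],
       [-0.77498769, -0.31013397,  0.55064598,  0.57708784],
       [ 0.00674843,  0.86719713,  0.49791926,  0.59313881],
       [ 0.        ,  0.        ,  0.        ,  1.        ]])}
top {'mtx': array([[421.27476216,   0.        , 265.2086619 ],
       [  0.        , 421.27476216, 193.11844391],
       [  0.        ,   0.        ,   1.        ]]), 'T': array([[ 1.09676202e-02,  9.97445896e-01, -7.05790022e-02,
         4.78178259e-01],
       [-9.99939734e-01,  1.09748553e-02, -2.85281509e-04,
         1.56589902e-02],
       [ 4.90041464e-04,  7.05778775e-02,  9.97506152e-01,
         1.34357714e+00],
       [ 0.00000000e+00,  0.00000000e+00,  0.00000000e+00,
         1.00000000e+00]])}
{'t': 0.1, 'joints': array([-1.23962297e+00,  4.91508711e-01,  1.55940327e+00,  3.43425592e-05,
        1.09171727e+00, -1.05623518e-01]), 'qd': array([-1.04064908e-03,  3.95924450e-04, -7.01403313e-04, -3.47294789e-04,
        9.94674929e-06,  8.04527696e-04]), 'effort': array([ 6.70225872e-04, -6.19447875e+01, -2.62025321e+01, -1.07954111e-04,
        2.92164332e-03,  2.01353907e-05]), 'ee_pos': array([ 0.26433877, -0.56609231,  0.20837525]), 'tool_rot': array([-5.16721942e-04,  9.76247292e-01,  2.16658618e-01, -4.31901616e-05]), 'force': array([0.62048126, 0.33567713, 0.11501018]), 'torque': array([-0.03584798,  0.0097478 ,  0.02437727]), 'grasp_force': 0.0, 'opening': 0.9963795829533038}
```

View pics/side0.png

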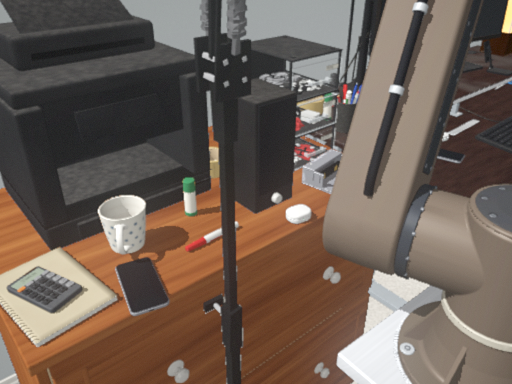

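View pics/top0.png

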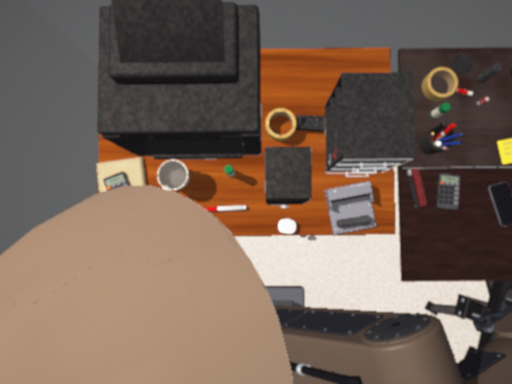

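The side view shows the mug, pen, glue stick, speaker and earbud case (298,214), with the dock at about (320,170) partly hidden. The top view shows the dock at about (350,207), with the dark torch at (352,221) on its front deck. I'll enlarge the dock next.

```bash
cat > h.py <<'E'
from cell import env
import cv2,numpy as np
def ray(n,uv,z):
    c=env.calibration(n);K=c["mtx"];T=c["T"]
    uv=np.atleast_2d(uv).astype(float)
    d=np.c_[(uv[:,0]-K[0,2])/K[0,0],-(uv[:,1]-K[1,2])/K[1,1],-np.ones(len(uv))]@T[:3,:3].T
    o=T[:3,3];return o+d*((z-o[2])/d[:,2])[:,None]
def cloud(n,d):
    c=env.calibration(n);K=c["mtx"];T=c["T"]
    v,u=np.mgrid[:d.shape[0],:d.shape[1]]
    P=np.stack([(u-K[0,2])/K[0,0]*d,-(v-K[1,2])/K[1,1]*d,-d],-1)
    return P@T[:3,:3].T+T[:3,3]
E
python3 - <<'E'
from h import *
p=np.load("topp.npy");d=np.load("topd.npy")
c=p[170:245,310:400]
P=cloud("top",d)[170:245,310:400]
z=np.clip(P[:,:,2]*255/0.1,0,255).astype(np.uint8)
a=cv2.resize(c[:,:,::-1],None,fx=6,fy=6,interpolation=cv2.INTER_CUBIC)
cv2.imwrite("pics/crop0.png",a)
np.set_printoptions(linewidth=250)
print((P[::3,15:75:4,2]*1000).round().astype(int))
E
```

```text
[[   1   51   93   92    3    4    3  145   11    0    3   10    5    0   11]
 [  -4    8    6    6    6    9    6  137  141  138  137  140  137   -4    3]
 [   2   -6   -2    0    2    0   47   49   45   46   47    0   -2    1   -2]
 [  -5    1    1   -4   -1    1   -1   -3   -1    1    0   -2    0   -2    0]
 [   0   -2   -1    4   -5    2    1    0    1   -1   41   46    1   -7   -4]
 [  -2   -5    2    2    1   -5    4   54   49   49   54   51   -2   -5    0]
 [  -3    4   -1   50   49   49   52   52   49   52   50   51    1   -7   -2]
 [   8   51   52   55   49   51   49   49   48   54   50   44    3    0    0]
 [  -2   52   50   49   51   47   48   49   49   48   29   29    2   -4    2]
 [   3   49   48   49   51   49   29   28   29    6    1   21    0   -3 1344]
 [  -5   47   47   29   26    5    2    2    7    5    6   14   43   -1    1]
 [  -2   44    8   10   -2    5    6    9    9    9    8    9    8   -1    3]
 [  -6   25    0    6    7    2    5   10    5    6    8    9    3   -5   -4]
 [  -2   14    7    8    9   12    9    9    8   10    9   10   -1    0   -1]
 [  -3    9   12    6    9   10    8    1    8    8    8   10    0    4    4]
 [  -5    0    9    8    8    3   10    4    6   11    7    9    9   -1    2]
 [   5    1    5    9   10    9   23   30   30   32   34   34    6    2    3]
 [   0   -3    7   29   35   40   37   35   33   33   35   32    4   -3    1]
 [  -3   -1   13   24   35   40   34   34   34   29   27   22    8    0   -4]
 [  -3    0   11    8   22   24    6    5   11    2   13   12    6    0   -1]
 [   5   -3    8   12   10    9   11   11    8    0   -2   -2    1    0   -2]
 [  -1    0    0    9   10   -2    0    2    2    2   -2    0    3    1   -3]
 [-835 -821 -815 -814 -832 -821 -832 -839 -823 -826 -838 -824 -826 -822 -824]
 [-823 -829 -823 -818 -812 -821 -823 -819 -836 -835 -819 -832 1344 -823 -825]
 [-832 -828 -830 -828 -819 -825 -828 -831 -825 -824 -841 -830 -830 -830 -825]]
```

View pics/crop0.png

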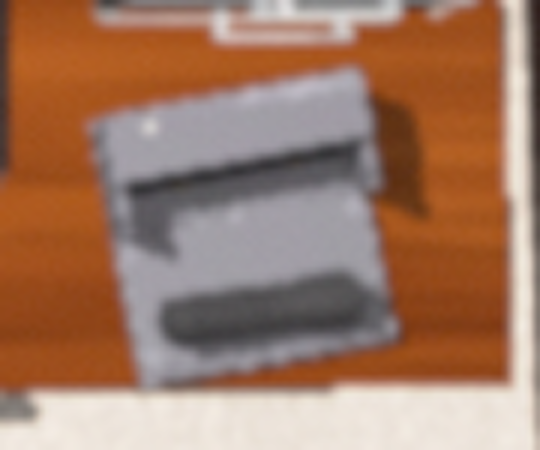

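The crop shows the dock turned about 10°. The canopy runs across the top, the front corners are at crop (145,387) and (400,337), and the torch axis runs from about (165,320) to (370,295). Next I'll measure all three.

```bash
cat > meas.py <<'E'
from h import *
def dock():
    p=np.load("topp.npy");d=np.load("topd.npy");P=cloud("top",d)
    roi=np.zeros(d.shape,bool);roi[176:240,320:382]=1
    m=roi&(abs(P[:,:,2]-.05)<.006)
    m=cv2.morphologyEx(m.astype(np.uint8),cv2.MORPH_OPEN,np.ones((3,3)))
    n,l,s,_=cv2.connectedComponentsWithStats(m);k=1+np.argmax(s[1:,4])
    v,u=np.nonzero(l==k);X=ray("top",np.c_[u,v],.05)
    r=cv2.minAreaRect((X[:,:2]*1000).astype(np.float32))
    return r,cv2.boxPoints(r)
E
python3 - <<'E'
from meas import *
r,b=dock();print("canopy mm",r,"\n",b.round(1))
c=[[310+x/6,170+y/6] for x,y in((145,387),(400,337))]
print("front corners",(ray("top",c,.008)*1000).round(1))
p=np.load("topp.npy");g=p[215:232,334:376].astype(int)
m=(g.max(2)<105)&(g.max(2)-g.min(2)<25)
n,l,s,_=cv2.connectedComponentsWithStats(m.astype(np.uint8));k=1+np.argmax(s[1:,4])
v,u=np.nonzero(l==k);X=ray("top",np.c_[u+334,v+215],.0225)
print("torch",cv2.minAreaRect((X[:,:2]*1000).astype(np.float32)),X.mean(0)*1000)
print(cv2.boxPoints(cv2.minAreaRect((X[:,:2]*1000).astype(np.float32))))
print(p[218:226:2,350])
d=np.load("sided.npy");P=cloud("side",d)
mm=(abs(P[:,:,1]+.22)<.12)&(P[:,:,0]>.38)&(P[:,:,0]<.65)&(P[:,:,2]>-.01)&(P[:,:,2]<.07)
v,u=np.nonzero(mm);print(len(u),u.min(),u.max(),v.min(),v.max())
E
```

```text
canopy mm ((579.1748046875, -242.88864135742188), (36.447509765625, 136.36355590820312), 11.058908462524414) 
 [[ 548.2 -179.5]
 [ 574.4 -313.3]
 [ 610.1 -306.3]
 [ 584.  -172.5]]
front corners [[ 444.1 -203.1    8. ]
 [ 471.8 -337.4    8. ]]
torch ((485.0223693847656, -267.3480224609375), (29.894229888916016, 116.59616088867188), 8.353048324584961) [ 484.40569105 -265.71490497   22.5       ]
[[ 461.76474 -211.83978]
 [ 478.7029  -327.19904]
 [ 508.28    -322.85626]
 [ 491.34183 -207.49701]]
[[101  99 102]
 [ 84  81  84]
 [ 81  79  79]
 [ 71  68  69]]
2198 291 341 135 218
```

Dock origin is about (511, -257.5) mm, yaw 11.2°. The torch axis is at dock x ≈ -28, y ≈ -3 and about 3° askew. I'll go to a spot behind and above the torch with the tool's x along dock x.

Request:
apply_moves:
  travel:
    - [4.7, -3.2, 0]
    - [9.4, -6.3, 1]
    - [14, -9.5, 2]
    - [18.7, -12.7, 4]
    - [23.4, -15.8, 5.8]
    - [28, -19, 5.8]
    - [28, -19, 5.8]
    - [28, -19, 5.8]
  twist: [0.04, 0.08, 0.12, 0.16, 0.2, 0.242, 0.242, 0.242]
  hand: [4, 4, 4, 4, 4, 4, 4, 4]

```text
t: 1.1
ee_pos: [0.4378, -0.2759, 0.1509]
tool_rot: [0.0, 0.995, 0.098, -0.0]
force: [-0.9, -0.3, -1.2]
opening: 0.466
grasp_force: 0.0
```

```bash
cat >> h.py <<'E'
O=np.array([.511,-.2575]);A=np.radians(11.2)
def st():
    s=env.read_state();e=s["ee_pos"];c,n=np.cos(A),np.sin(A);w=e[:2]-O
    q=s["tool_rot"];yaw=2*np.arctan2(q[2],q[1])
    f=s["force"];print("t",round(s["t"],2),"dock xy mm",(np.array([c*w[0]+n*w[1],-n*w[0]+c*w[1]])*1000).round(1),"z",(e[2]*1000).round(1),"yaw",np.degrees(yaw).round(2),"q",q.round(4),"F",f.round(2),"Fx",round(f[0]*c+f[1]*n,2),"op",s["opening"])
E
python3 -c "
from h import *
for n in('side','top'):
    p,d=env.get_image(n);cv2.imwrite(f'pics/{n}1.png',p[:,:,::-1])
    a=p[170:245,310:400] if n=='top' else p[110:220,270:400]
    cv2.imwrite(f'pics/{n}1c.png',cv2.resize(a[:,:,::-1],None,fx=5,fy=5,interpolation=cv2.INTER_CUBIC))
st()"
```

```text
t 1.2 dock xy mm [-75.9  -4.4] z 150.9 yaw 11.11 q [1.000e-04 9.953e-01 9.680e-02 0.000e+00] F [0.98 0.03 0.67] Fx 0.97 op 0.4642045681074916
```

View pics/side1c.png

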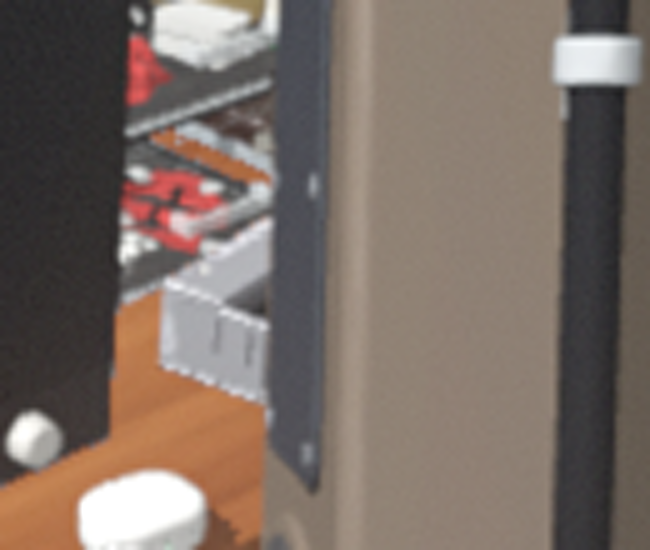

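View pics/top1.png

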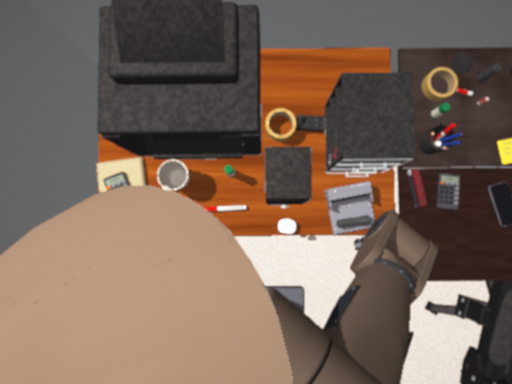

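The top view still shows the torch and dock clear of the arm, with the torch at about (353,221). The side view of the dock is mostly hidden by the arm. Next move is straight down behind the torch, stopping just above lip height.

Request:
apply_moves:
  travel:
    - [0, 0, 5]
    - [0, 0, 9]
    - [0, 0, 12]
    - [0, -0.1, 13.3]
    - [0, -0.1, 13.6]
    - [0, -0.1, 13.6]
    - [0.5, -0.1, 13.6]
    - [1, -0.1, 13.6]
  twist: [0, 0, 0, 0, 0, 0, 0, 0]
  hand: [4, 4, 4, 4, 4, 4, 4, 4]

```text
t: 2.2
ee_pos: [0.4481, -0.273, 0.0156]
tool_rot: [0.001, 0.995, 0.097, 0.001]
force: [0.3, 0.4, 0.1]
opening: 0.465
grasp_force: 0.0
```

```bash
cat >> h.py <<'E'
def torch(save=None):
    p,d=env.get_image("top");np.save("tp.npy",p);np.save("td.npy",d)
    if save: cv2.imwrite(f"pics/{save}.png",cv2.resize(p[170:260,300:410,::-1],None,fx=6,fy=6,interpolation=cv2.INTER_CUBIC))
    P=cloud("top",d);w=P[...,:2]-O;c,n=np.cos(A),np.sin(A)
    X=(c*w[...,0]+n*w[...,1])*1000;Y=(-n*w[...,0]+c*w[...,1])*1000;Z=P[...,2]*1000
    m=(abs(Y)<60)&(X>-58)&(X<52)&(Z>20)&(Z<40)&(p.max(2)<110)
    m=(m*1).astype(np.uint8);k,l,s,_=cv2.connectedComponentsWithStats(m)
    for i in range(1,k):
        if s[i,4]>25:
            v,u=np.nonzero(l==i);r=cv2.minAreaRect(np.c_[X[v,u],Y[v,u]].astype(np.float32));print("comp",s[i,4],"mean",X[v,u].mean().round(1),Y[v,u].mean().round(1),"Xrange",np.percentile(X[v,u],[2,98]).round(1),"Y",np.percentile(Y[v,u],[2,98]).round(1),"z",np.median(Z[v,u]).round(1),"slope",np.polyfit(Y[v,u],X[v,u],1)[0].round(3))
E
python3 -c "
from h import *
torch('top2');st()"
```

```text
comp 71 mean 48.8 1.5 Xrange [45.9 51.8] Y [-52.4  55.2] z 28.7 slope -0.005
comp 142 mean -24.5 22.8 Xrange [-37.3 -14.5] Y [-13.8  52.4] z 32.5 slope -0.033
t 2.25 dock xy mm [-64.2  -3. ] z 15.5 yaw 11.18 q [6.000e-04 9.952e-01 9.740e-02 6.000e-04] F [ 0.24 -0.55 -0.4 ] Fx 0.13 op 0.4702093184450926
```

View pics/top2.png

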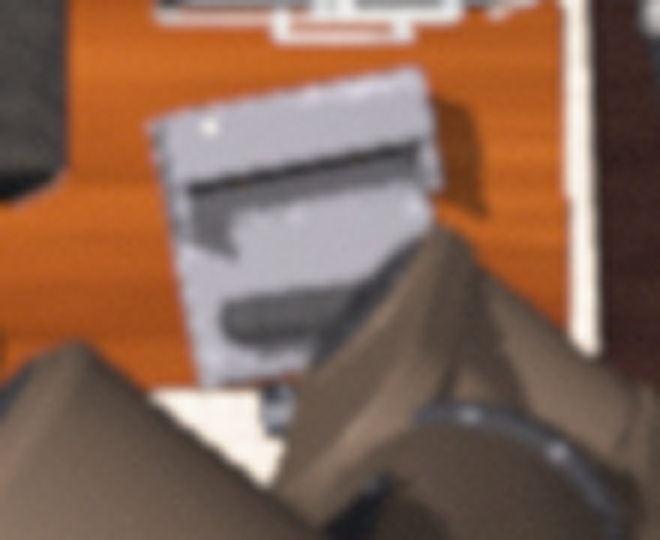

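The torch is at dock x ≈ -26, its left end visible at crop (230,315), with the gripper just behind it and the bar's front face at about x ≈ 46. I'll advance slowly.

Request:
apply_moves:
  travel:
    - [0.4, 0, 0]
    - [0.8, 0, 0]
    - [1.2, 0, 0]
    - [1.5, 0, 0]
    - [1.8, 0, 0]
    - [2.1, 0, 0]
    - [2.4, 0, 0]
    - [2.7, 0, 0]
  twist: [0, 0, 0, 0, 0, 0, 0, 0]
  hand: [4, 4, 4, 4, 4, 4, 4, 4]

```text
t: 3.25
ee_pos: [0.4741, -0.2675, 0.0149]
tool_rot: [0.0, 0.995, 0.097, 0.0]
force: [-0.4, 0.2, 0.1]
opening: 0.472
grasp_force: 0.0
```

```bash
python3 -c "
from h import *
torch('top3');st()"
```

```text
comp 72 mean 48.9 1.8 Xrange [46.  51.9] Y [-52.8  54.6] z 28.5 slope -0.004
comp 63 mean -21.8 37.2 Xrange [-32. -14.] Y [19. 53.] z 34.1 slope -0.094
t 3.3 dock xy mm [-37.9  -2.7] z 14.9 yaw 11.17 q [1.000e-04 9.953e-01 9.730e-02 1.000e-04] F [-0.24  0.41  0.44] Fx -0.15 op 0.4673896165045038
```

Request:
apply_moves:
  travel:
    - [0.3, 0, 0.1]
    - [0.6, 0, 0.2]
    - [0.9, 0, 0.2]
    - [1.2, 0, 0.2]
    - [1.5, 0, 0.2]
    - [1.8, 0, 0.2]
    - [2.1, 0, 0.2]
    - [2.4, 0, 0.2]
  twist: [0, 0, 0, 0, 0, 0, 0, 0]
  hand: [4, 4, 4, 4, 4, 4, 4, 4]

```text
t: 4.3
ee_pos: [0.4978, -0.2631, 0.013]
tool_rot: [0.0, 0.995, 0.097, 0.0]
force: [0.7, -2.9, 4.3]
opening: 0.466
grasp_force: 2.3
```

```bash
python3 -c "
from h import *
torch('top4');st()"
```

```text
comp 51 mean 48.8 18.2 Xrange [46.  51.7] Y [-20.   55.6] z 29.0 slope -0.007
t 4.35 dock xy mm [-13.7  -3. ] z 13.1 yaw 11.17 q [3.000e-04 9.953e-01 9.730e-02 3.000e-04] F [ 0.77 -3.52  4.87] Fx 0.07 op 0.4720194810256757
```

View pics/top4.png

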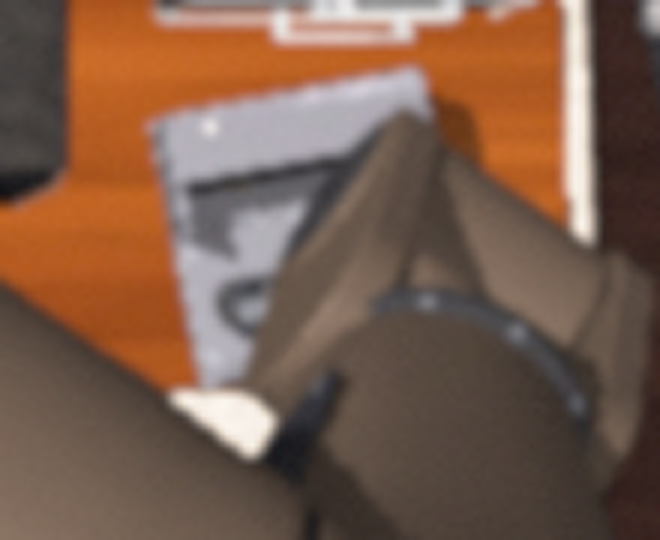

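The torch's left end at crop (245,305) looks odd and there is an upward force, so I'll check before pushing on.

```bash
python3 -c "
from h import *
a=cv2.imread('pics/top2.png')[100:420,130:450];b=cv2.imread('pics/top3.png')[100:420,130:450]
p,d=env.get_image('side');P=cloud('side',d)
t,dd=env.get_image('top')
e=cv2.resize(t[204:236,328:354,::-1],(320,394),interpolation=cv2.INTER_NEAREST)[:320]
s=cv2.resize(p[100:220,290:390,::-1],(320,384))[:270]
cv2.imwrite('pics/cmp.png',np.vstack([np.hstack([a,b]),np.hstack([e[:270],s])]))
Pt=cloud('top',dd);np.set_printoptions(linewidth=200);print((Pt[210:234,334:352:1,2]*1000).round().astype(int))
st()"
```

```text
[[   6   12   10    7    3    6    8   14   12    9    4    6   14    8  281  298  306  309]
 [   4    5    7    9    7    2    2    7    1   10   12    7    7    8  285  302  312  317]
 [   5   10    9    9    9    9    6   12    7   11    6    7    9  279  295  302  313  315]
 [  10    7   11   11    3    8    8    6   10    8    4    8   11  284  297  309  315  317]
 [  11    3   11    9   11    8    5    7    5    6   10    7    8  292  304  310  312  323]
 [  10    6    4    3    9    4   11    9    9    5   10   15  268  295  302  307  321  334]
 [  11    8    9    9    7    6    3    9   19   27   28   27  280 1344  304  318  330  342]
 [   7    5    1   24   31   31  133  140  122  126  127   31  288  302  315  324  334  351]
 [  13   10    4   29   35  134  142  144  137  129  126  283  296  310  323  334  349  359]
 [   6   11    6   26   37  136  142  140  138  134  125  292  304  320  331  345  357  368]
 [   5   13   23   28   34  134  135  144  140  142  140  297  313  329  343  352  363  375]
 [   8    8   25   25   33  133  139  139  140  137  297  311  322  336  347 
[... 579 characters left out ...]
9    7    7   10   14   -1    6   13  337  348  356  370  384  393  407  409  404  408]
 [   5    6    6    9    4    9    3    4  342  353  365  380  392  399  407  407  409  408]
 [   9   10    9    9    6    7    6  341  352  363  374  387 1344  403  403  406  405  408]
 [   3   11    3    1    7    9   10  348  357  371  383  394  401  401  403  407  404  422]
 [   7    6 1344   13    9   15    9  355  367  378  388  398  398  402  401  403  422  440]
 [  10   11    7   12   13    9  351  365  374  388  390  398  396  400  401  418  438  455]]
t 4.45 dock xy mm [-14.1  -2.9] z 13.0 yaw 11.17 q [3.000e-04 9.952e-01 9.740e-02 3.000e-04] F [ 0.22 -4.38  5.13] Fx -0.63 op 0.46674637476209746
```

View pics/cmp.png

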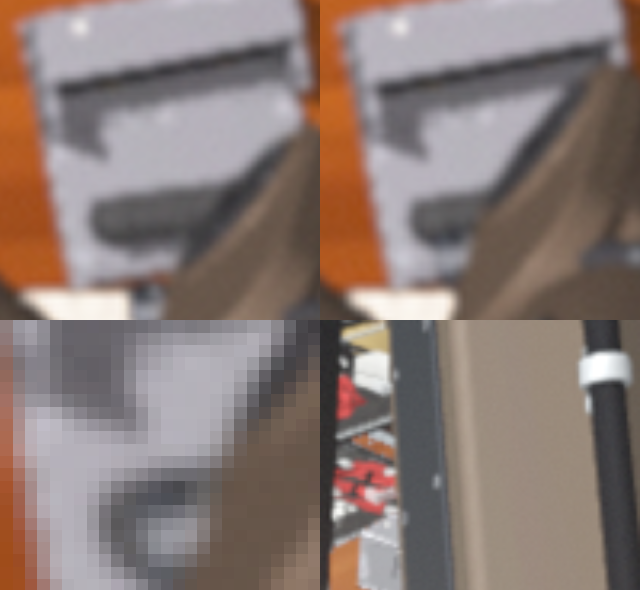

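```bash
python3 -c "
from h import *
p,d=env.get_image('top');P=cloud('top',d);w=P[...,:2]-O;c,n=np.cos(A),np.sin(A)
X=(c*w[...,0]+n*w[...,1])*1000;Y=(-n*w[...,0]+c*w[...,1])*1000;Z=P[...,2]*1000
r=np.s_[205:236,330:356];x,y,z=X[r],Y[r],Z[r]
for lo,hi in((18,45),(45,115),(115,150)):
    m=(z>lo)&(z<hi);print(lo,m.sum(),[(np.percentile(q[m],[0,10,50,90,100])).round(1).tolist() for q in (x,y)])
m=(z>18)&(z<45);print(np.c_[x[m],y[m],z[m]].round(0).astype(int).tolist())
st()"
```

```text
18 37 [[-24.6, -20.9, -5.9, 31.9, 37.7], [24.1, 32.6, 51.4, 66.7, 68.2]]
45 3 [[-3.4, 2.9, 28.1, 36.2, 38.3], [50.0, 52.7, 63.5, 66.6, 67.4]]
115 43 [[-28.1, -24.0, -12.3, -4.2, -1.9], [47.5, 51.0, 59.3, 64.2, 65.6]]
[[38, 64, 44], [35, 68, 45], [35, 64, 43], [32, 68, 44], [32, 65, 41], [29, 67, 33], [29, 65, 41], [26, 67, 30], [26, 66, 45], [25, 63, 41], [-2, 34, 25], [-3, 31, 27], [-3, 28, 28], [-4, 24, 23], [-2, 50, 24], [-3, 48, 31], [-3, 45, 33], [-7, 27, 37], [-5, 51, 26], [-6, 48, 27], [-8, 52, 34], [-9, 49, 32], [-11, 54, 24], [-11, 52, 28], [-12, 50, 35], [-14, 55, 25], [-14, 52, 26], [-15, 51, 37], [-17, 55, 19], [-18, 53, 26], [-18, 51, 33], [-18, 48, 33], [-21, 53, 20], [-21, 51, 31], [-22, 48, 30], [-24, 51, 27], [-25, 49, 30]]
t 4.5 dock xy mm [-14.2  -2.9] z 13.0 yaw 11.17 q [3.000e-04 9.953e-01 9.730e-02 3.000e-04] F [ 0.04 -2.95  5.04] Fx -0.54 op 0.4702214453696675
```

Request:
apply_moves:
  travel:
    - [0, 0, -0.5]
    - [0, 0, -1]
    - [0, 0, -2]
    - [0, 0, -4]
    - [-1.5, 0, -5]
    - [-3.5, 0, -5]
    - [-5.5, 0, -5]
    - [-6, 0, -5]
  twist: [0, 0, 0, 0, 0, 0, 0, 0]
  hand: [4, 4, 4, 4, 4, 4, 4, 4]

```text
t: 5.5
ee_pos: [0.4367, -0.2747, 0.0626]
tool_rot: [-0.0, 0.995, 0.096, -0.001]
force: [1.0, -0.6, 0.3]
opening: 0.465
grasp_force: 0.0
```

```bash
python3 -c "
from h import *
torch('top5');st()
s,d=env.get_image('side')
a=cv2.imread('pics/top5.png')
cv2.imwrite('pics/top5b.png',np.hstack([a[:480,60:400],cv2.resize(s[90:210,290:390,::-1],(400,480))]))"
```

```text
comp 72 mean 48.8 2.5 Xrange [45.9 51.7] Y [-52.4  54.7] z 29.1 slope -0.003
comp 244 mean -16.3 4.1 Xrange [-28.5  -4.7] Y [-43.4  51.1] z 33.2 slope 0.026
t 5.55 dock xy mm [-75.9  -2.7] z 62.6 yaw 11.08 q [-3.000e-04  9.953e-01  9.650e-02 -4.000e-04] F [ 0.27 -0.11  0.46] Fx 0.24 op 0.4663946774618714
```

View pics/top5b.png

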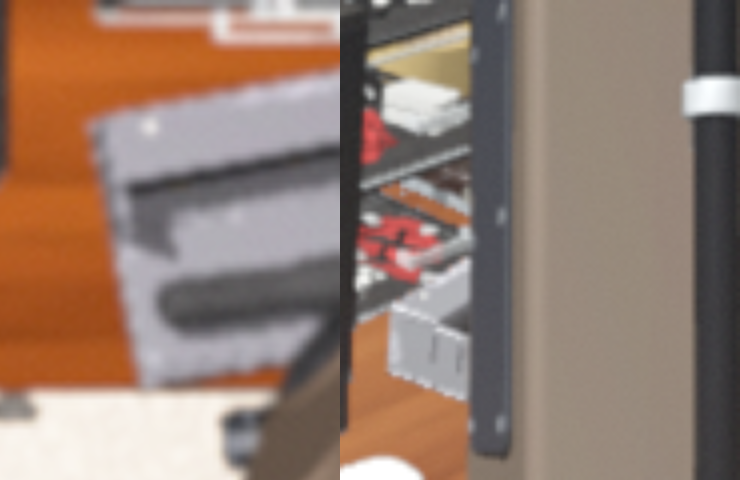

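With the fingers half open, the tips evidently rode over the torch's top: it moved half as far as the tool. It is unharmed at x ≈ -16 and nearly straight. I'll shut the fingers so the tips really reach the TCP, then come down behind it again.

Request:
apply_moves:
  travel:
    - [0, 0, 0]
    - [0, 0, 0]
    - [0, 0, 1]
    - [0, 0, 3]
    - [0, 0, 4.5]
    - [0, 0, 4.9]
    - [0, 0, 4.9]
    - [0.5, 0, 4.9]
  twist: [0, 0, 0, 0, 0, 0, 0, 0]
  hand: [0, 0, 0, 0, 0, 0, 0, 0]

```text
t: 6.6
ee_pos: [0.4437, -0.2737, 0.0144]
tool_rot: [0.0, 0.995, 0.097, 0.0]
force: [0.1, 0.2, 0.2]
opening: 0.0
grasp_force: 0.0
```

Request:
apply_moves:
  travel:
    - [0.5, 0, 0]
    - [1, 0, 0]
    - [1.5, 0, 0]
    - [2, 0, 0]
    - [2.4, 0, 0]
    - [2.7, 0, 0]
    - [3, 0, 0]
    - [3.3, 0, 0]
  twist: [0, 0, 0, 0, 0, 0, 0, 0]
  hand: [0, 0, 0, 0, 0, 0, 0, 0]

```text
t: 7.6
ee_pos: [0.476, -0.2672, 0.0139]
tool_rot: [0.0, 0.995, 0.097, -0.0]
force: [1.1, -0.2, -0.1]
opening: -0.001
grasp_force: 0.0
```

```bash
python3 -c "
from h import *
torch('top6');st()"
```

```text
comp 72 mean 48.8 2.5 Xrange [45.9 51.8] Y [-52.4  55.1] z 28.6 slope -0.003
comp 87 mean -14.8 34.3 Xrange [-26.6  -4.4] Y [14.  52.3] z 33.1 slope -0.121
t 7.65 dock xy mm [-35.9  -2.8] z 13.9 yaw 11.17 q [1.000e-04 9.953e-01 9.730e-02 1.000e-04] F [ 0.1  -0.17  0.26] Fx 0.06 op -0.0012166146723498503
```

Request:
apply_moves:
  travel:
    - [0.3, 0, 0]
    - [0.6, 0, 0]
    - [0.9, 0, 0]
    - [1.2, 0, 0]
  twist: [0, 0, 0, 0]
  hand: [0, 0, 0, 0]

```text
t: 8.15
ee_pos: [0.4879, -0.265, 0.0141]
tool_rot: [0.0, 0.995, 0.097, 0.0]
force: [-0.6, -1.0, 4.8]
opening: 0.002
grasp_force: 2.1
```

```bash
python3 -c "
from h import *
torch('top7');st()"
```

```text
comp 61 mean 48.9 7.8 Xrange [45.9 51.9] Y [-36.4  54.3] z 28.7 slope -0.003
comp 52 mean -9.7 38.6 Xrange [-21.5  -2. ] Y [19.8 52.4] z 33.2 slope -0.218
t 8.2 dock xy mm [-23.8  -2.9] z 14.2 yaw 11.17 q [3.000e-04 9.953e-01 9.730e-02 3.000e-04] F [-0.3  -0.13  3.34] Fx -0.32 op 0.000906946139461125
```

Same signs again: about 4 N upward, none sideways, and the torch moves half as far as the tool. The tip height needs checking, so I'll lift, back off over the front lip (11 mm high) and feel down.

Request:
apply_moves:
  travel:
    - [0, 0, -1]
    - [0, 0, -2.5]
    - [-1.5, 0, -2.5]
    - [-3, 0, -2]
    - [-3, 0, -1]
    - [-3, 0, 0]
    - [-3, 0, 0.1]
    - [-3, 0, 0.1]
  twist: [0, 0, 0, 0, 0, 0, 0, 0]
  hand: [0, 0, 0, 0, 0, 0, 0, 0]

```text
t: 9.2
ee_pos: [0.4583, -0.2705, 0.0126]
tool_rot: [-0.0, 0.995, 0.097, -0.0]
force: [-0.0, -0.8, 0.9]
opening: -0.001
grasp_force: 0.0
```

Request:
apply_moves:
  travel:
    - [0, 0, 0.1]
    - [0, 0, 0.2]
    - [0, 0, 0.3]
    - [0, 0, 0.4]
  twist: [0, 0, 0, 0]
  hand: [0, 0, 0, 0]

```text
t: 9.7
ee_pos: [0.4582, -0.2707, 0.0089]
tool_rot: [0.0, 0.995, 0.097, 0.0]
force: [0.3, 0.6, 0.5]
opening: -0.001
grasp_force: 0.0
```

```bash
python3 -c "
from h import *
torch('top8');st();print(env.read_state()['torque'])"
```

```text
comp 70 mean 48.9 2.6 Xrange [46.  51.8] Y [-52.6  54.6] z 28.9 slope -0.002
comp 132 mean -12.9 24.4 Xrange [-25.   -2.7] Y [-8.3 51.7] z 32.5 slope -0.037
t 9.75 dock xy mm [-54.4  -2.7] z 8.8 yaw 11.16 q [ 0.      0.9953  0.0972 -0.    ] F [-1.05  0.36  1.11] Fx -0.96 op -0.003795762155670133
[-0.04014166  0.03872424 -0.07535945]
```

No contact at 8.8 mm, so the tips are higher than the TCP reading. I'll keep feeling down.

Request:
apply_moves:
  travel:
    - [0, 0, 0.15]
    - [0, 0, 0.3]
    - [0, 0, 0.45]
    - [0, 0, 0.6]
  twist: [0, 0, 0, 0]
  hand: [0, 0, 0, 0]

```text
t: 10.25
ee_pos: [0.4582, -0.2707, 0.0028]
tool_rot: [0.0, 0.995, 0.097, 0.0]
force: [-0.1, 0.2, 0.6]
opening: -0.002
grasp_force: 0.0
```

Request:
apply_moves:
  travel:
    - [0, 0, 0.1]
    - [0, 0, 0.2]
    - [0, 0, 0.3]
    - [0, 0, 0.4]
  twist: [0, 0, 0, 0]
  hand: [0, 0, 0, 0]

```text
t: 10.75
ee_pos: [0.4582, -0.2707, -0.0011]
tool_rot: [0.0, 0.995, 0.097, 0.0]
force: [-0.0, -0.4, -0.0]
opening: 0.005
grasp_force: 0.0
```

Request:
apply_moves:
  travel:
    - [0, 0, 0.1]
    - [0, 0, 0.2]
    - [0, 0, 0.3]
    - [0, 0, 0.4]
  twist: [0, 0, 0, 0]
  hand: [0, 0, 0, 0]

```text
t: 11.25
ee_pos: [0.4582, -0.2707, -0.0052]
tool_rot: [0.0, 0.995, 0.097, 0.0]
force: [0.1, -0.3, -0.8]
opening: 0.002
grasp_force: 0.0
```

Request:
apply_moves:
  travel:
    - [0, 0, 0.1]
    - [0, 0, 0.2]
    - [0, 0, 0.3]
    - [0, 0, 0.4]
  twist: [0, 0, 0, 0]
  hand: [0, 0, 0, 0]

```text
t: 11.75
ee_pos: [0.4582, -0.2707, -0.0092]
tool_rot: [0.0, 0.995, 0.097, 0.0]
force: [0.1, -0.6, 0.2]
opening: -0.002
grasp_force: 0.0
```

Request:
apply_moves:
  travel:
    - [0, 0, 0.1]
    - [0, 0, 0.2]
    - [0, 0, 0.3]
  twist: [0, 0, 0]
  hand: [0, 0, 0]

```text
t: 12.12
ee_pos: [0.4583, -0.2708, -0.0117]
tool_rot: [0.0, 0.995, 0.097, 0.0]
force: [-1.8, 2.5, 16.4]
opening: -0.0
grasp_force: 7.8
```

The tips met the lip at a reading of about -11 mm, so they sit some 22 mm above the TCP reading. I'll push at a reading of about -7.5 mm, which puts the tips at about 14.5 mm, and centre the push on the torch.

Request:
apply_moves:
  travel:
    - [0, 0, -0.45]
    - [0.3, -0.3, -0.45]
    - [0.8, -0.3, -0.45]
    - [1.2, -0.3, -0.45]
    - [1.5, -0.3, -0.45]
    - [1.8, -0.3, -0.45]
    - [2.1, -0.3, -0.45]
    - [2.4, -0.3, -0.45]
  twist: [0, 0, 0, 0, 0, 0, 0, 0]
  hand: [0, 0, 0, 0, 0, 0, 0, 0]

```text
t: 13.12
ee_pos: [0.4813, -0.2631, -0.0076]
tool_rot: [0.0, 0.995, 0.097, -0.0]
force: [-0.6, 0.3, -0.1]
opening: -0.003
grasp_force: 0.0
```

```bash
python3 -c "
from h import *
torch('top9');st()"
```

```text
comp 66 mean 48.9 5.6 Xrange [45.9 51.7] Y [-42.5  54.9] z 29.2 slope -0.005
comp 74 mean -3.5 37.2 Xrange [-16.    6.7] Y [18.3 52.3] z 33.0 slope -0.176
t 13.18 dock xy mm [-29.9   0.2] z -7.6 yaw 11.16 q [1.000e-04 9.953e-01 9.730e-02 1.000e-04] F [ 0.42 -0.    0.01] Fx 0.41 op 0.0019260034340674685
```

Now the torch follows properly, with its axis at about -4 mm. On toward the step.

Request:
apply_moves:
  travel:
    - [0.3, 0, 0]
    - [0.6, 0, 0]
    - [0.9, 0, 0]
    - [1.2, 0, 0]
    - [1.5, 0, 0]
    - [1.8, 0, 0]
    - [2.1, 0, 0]
    - [2.4, 0, 0]
  twist: [0, 0, 0, 0, 0, 0, 0, 0]
  hand: [0, 0, 0, 0, 0, 0, 0, 0]

```text
t: 14.18
ee_pos: [0.5049, -0.2584, -0.0076]
tool_rot: [0.0, 0.995, 0.097, 0.0]
force: [0.2, 0.2, 0.3]
opening: 0.002
grasp_force: 0.1
```

```bash
python3 -c "
from h import *
torch('top10');st()"
```

```text
comp 39 mean 48.7 27.6 Xrange [45.9 51.6] Y [-1.9 55.8] z 28.2 slope -0.004
comp 74 mean 21.2 38.1 Xrange [ 8.  31.8] Y [20.6 51.8] z 31.9 slope -0.188
t 14.22 dock xy mm [-5.8  0.2] z -7.6 yaw 11.17 q [1.000e-04 9.953e-01 9.730e-02 2.000e-04] F [ 0.65  0.05 -0.58] Fx 0.64 op 4.2766501514419786e-05
```

Request:
apply_moves:
  travel:
    - [0.2, 0, 0]
    - [0.4, 0, 0]
    - [0.6, 0, 0]
    - [0.8, 0, 0]
    - [0.9, 0, 0]
    - [1, 0, 0]
    - [1.1, 0, 0]
    - [1.1, 0, 0]
  twist: [0, 0, 0, 0, 0, 0, 0, 0]
  hand: [0, 0, 0, 0, 0, 0, 0, 0]

```text
t: 15.22
ee_pos: [0.5155, -0.2563, -0.0076]
tool_rot: [0.0, 0.995, 0.097, 0.0]
force: [0.2, -0.3, -0.6]
opening: 0.0
grasp_force: 0.0
```

```bash
python3 -c "
from h import *
torch('top11');st()"
```

```text
comp 103 mean 37.4 37.3 Xrange [20.  51.4] Y [15.3 53.3] z 29.8 slope -0.259
t 15.28 dock xy mm [4.6 0.3] z -7.6 yaw 11.16 q [0.     0.9953 0.0972 0.    ] F [ 0.17 -0.44 -0.37] Fx 0.08 op 0.00039688619357308887
```

View pics/top11.png

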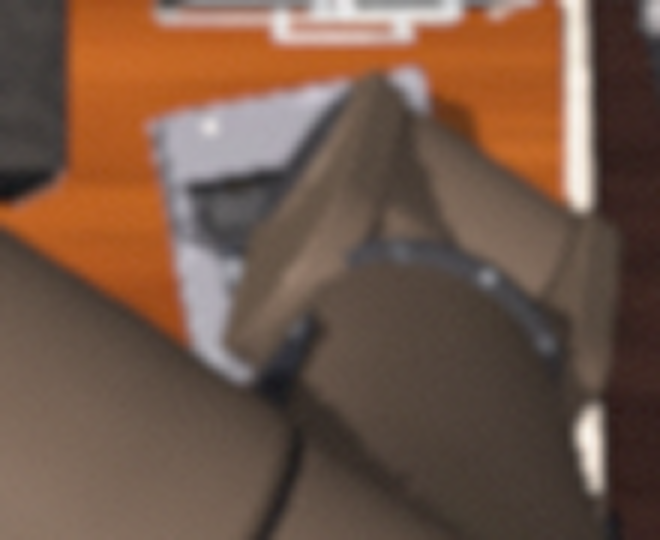

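The torch has dropped into the bed against the bar, visible at crop (225,215), with its axis at about 33 mm. I'll advance gently to feel the bar's drag.

Request:
apply_moves:
  travel:
    - [0.1, 0, 0]
    - [0.2, 0, 0]
    - [0.25, 0, 0]
    - [0.3, 0, 0]
  twist: [0, 0, 0, 0]
  hand: [0, 0, 0, 0]

```text
t: 15.78
ee_pos: [0.5183, -0.2557, -0.0076]
tool_rot: [-0.0, 0.995, 0.097, -0.0]
force: [-2.1, -0.4, 0.4]
opening: -0.002
grasp_force: 1.3
```

Request:
apply_moves:
  travel:
    - [0.05, 0, 0]
    - [0.1, 0, 0]
    - [0.15, 0, 0]
  twist: [0, 0, 0]
  hand: [0, 0, 0]

```text
t: 16.15
ee_pos: [0.5197, -0.2554, -0.0077]
tool_rot: [-0.0, 0.995, 0.097, -0.0]
force: [-2.7, -0.8, -1.1]
opening: 0.007
grasp_force: 1.5
```

Request:
apply_moves:
  travel:
    - [0.05, 0, 0]
    - [0.1, 0, 0]
    - [0.15, 0, 0]
  twist: [0, 0, 0]
  hand: [0, 0, 0]

```text
t: 16.52
ee_pos: [0.5214, -0.2551, -0.0076]
tool_rot: [0.0, 0.995, 0.097, -0.0]
force: [-2.9, -1.3, -0.5]
opening: -0.0
grasp_force: 1.5
```

Request:
apply_moves:
  travel:
    - [0.03, 0, 0]
    - [0.03, 0, 0]
  twist: [0, 0]
  hand: [0, 0]

```text
t: 16.77
ee_pos: [0.5217, -0.255, -0.0076]
tool_rot: [0.0, 0.995, 0.097, 0.0]
force: [-3.6, -0.7, -1.1]
opening: 0.001
grasp_force: 1.3
```

Drag is steady at about 3 N. I'll take steps of 0.3 mm now, with a force check after each.

Request:
apply_moves:
  travel:
    - [0.03, 0, 0]
  twist: [0]
  hand: [0]

```text
t: 16.9
ee_pos: [0.5219, -0.255, -0.0076]
tool_rot: [0.0, 0.995, 0.097, -0.0]
force: [-3.2, -0.9, -0.0]
opening: -0.001
grasp_force: 1.5
```

Request:
apply_moves:
  travel:
    - [0.03, 0, 0]
  twist: [0]
  hand: [0]

```text
t: 17.02
ee_pos: [0.5222, -0.255, -0.0076]
tool_rot: [-0.0, 0.995, 0.097, -0.0]
force: [-3.3, -0.8, -0.6]
opening: -0.002
grasp_force: 1.5
```

Request:
apply_moves:
  travel:
    - [0.03, 0, 0]
  twist: [0]
  hand: [0]

```text
t: 17.15
ee_pos: [0.5225, -0.2549, -0.0076]
tool_rot: [0.0, 0.995, 0.097, -0.0]
force: [-3.6, -0.5, -0.1]
opening: -0.001
grasp_force: 1.5
```

Request:
apply_moves:
  travel:
    - [0.03, 0, 0]
  twist: [0]
  hand: [0]

```text
t: 17.27
ee_pos: [0.5228, -0.2549, -0.0076]
tool_rot: [0.0, 0.995, 0.097, 0.0]
force: [-2.9, 0.4, -0.1]
opening: 0.0
grasp_force: 1.5
```

Request:
apply_moves:
  travel:
    - [0.022, 0, 0]
  twist: [0]
  hand: [0]

```text
t: 17.4
ee_pos: [0.5231, -0.2548, -0.0076]
tool_rot: [0.0, 0.995, 0.097, -0.0]
force: [-3.4, 0.5, -0.8]
opening: -0.001
grasp_force: 1.5
```

Request:
apply_moves:
  travel:
    - [0.022, 0, 0]
  twist: [0]
  hand: [0]

```text
t: 17.52
ee_pos: [0.5233, -0.2548, -0.0076]
tool_rot: [0.0, 0.995, 0.097, -0.0]
force: [-4.0, -0.1, -0.0]
opening: 0.002
grasp_force: 1.5
```

Request:
apply_moves:
  travel:
    - [0.022, 0, 0]
  twist: [0]
  hand: [0]

```text
t: 17.65
ee_pos: [0.5235, -0.2547, -0.0076]
tool_rot: [0.0, 0.995, 0.097, -0.0]
force: [-4.0, 0.5, -0.7]
opening: 0.0
grasp_force: 1.5
```

Request:
apply_moves:
  travel:
    - [0.022, 0, 0]
  twist: [0]
  hand: [0]

```text
t: 17.77
ee_pos: [0.5237, -0.2547, -0.0076]
tool_rot: [0.0, 0.995, 0.097, -0.0]
force: [-1.9, 0.1, -0.6]
opening: -0.001
grasp_force: 1.5
```

Request:
apply_moves:
  travel:
    - [0.022, 0, 0]
  twist: [0]
  hand: [0]

```text
t: 17.9
ee_pos: [0.5239, -0.2546, -0.0076]
tool_rot: [0.0, 0.995, 0.097, -0.0]
force: [-3.5, 0.6, -0.6]
opening: 0.0
grasp_force: 1.5
```

Request:
apply_moves:
  travel:
    - [0.022, 0, 0]
  twist: [0]
  hand: [0]

```text
t: 18.02
ee_pos: [0.5241, -0.2546, -0.0076]
tool_rot: [0.0, 0.995, 0.097, -0.0]
force: [-2.1, -0.1, -1.4]
opening: 0.002
grasp_force: 1.5
```

Request:
apply_moves:
  travel:
    - [0.022, 0, 0]
  twist: [0]
  hand: [0]

```text
t: 18.15
ee_pos: [0.5243, -0.2545, -0.0076]
tool_rot: [0.0, 0.995, 0.097, -0.0]
force: [-3.7, 0.4, -0.8]
opening: -0.0
grasp_force: 1.5
```

Request:
apply_moves:
  travel:
    - [0.022, 0, 0]
  twist: [0]
  hand: [0]

```text
t: 18.27
ee_pos: [0.5246, -0.2545, -0.0076]
tool_rot: [0.0, 0.995, 0.097, 0.0]
force: [-2.6, 0.3, -1.3]
opening: 0.003
grasp_force: 1.5
```

Request:
apply_moves:
  travel:
    - [0.022, 0, 0]
  twist: [0]
  hand: [0]

```text
t: 18.4
ee_pos: [0.5246, -0.2545, -0.0076]
tool_rot: [-0.0, 0.995, 0.097, -0.0]
force: [-4.8, -1.4, 0.3]
opening: -0.001
grasp_force: 2.4
```

Request:
apply_moves:
  travel:
    - [0.022, 0, 0]
  twist: [0]
  hand: [0]

```text
t: 18.52
ee_pos: [0.5247, -0.2544, -0.0077]
tool_rot: [-0.0, 0.995, 0.097, -0.0]
force: [-6.4, -0.5, 0.2]
opening: 0.002
grasp_force: 3.1
```

Force is rising with no more motion, so that is the stop. I'll build up to about 12 N.

Request:
apply_moves:
  travel:
    - [0.03, 0, 0]
    - [0.03, 0, 0]
  twist: [0, 0]
  hand: [0, 0]

```text
t: 18.77
ee_pos: [0.5247, -0.2544, -0.0078]
tool_rot: [-0.0, 0.995, 0.097, -0.001]
force: [-6.3, -1.3, -0.7]
opening: -0.002
grasp_force: 3.5
```

Request:
apply_moves:
  travel:
    - [0.03, 0, 0]
    - [0.03, 0, 0]
  twist: [0, 0]
  hand: [0, 0]

```text
t: 19.02
ee_pos: [0.5247, -0.2543, -0.0078]
tool_rot: [-0.0, 0.995, 0.097, -0.001]
force: [-8.2, -2.2, 0.3]
opening: 0.003
grasp_force: 4.3
```

Request:
apply_moves:
  travel:
    - [0.04, 0, 0]
    - [0.04, 0, 0]
  twist: [0, 0]
  hand: [0, 0]

```text
t: 19.27
ee_pos: [0.5247, -0.2543, -0.0079]
tool_rot: [-0.0, 0.995, 0.097, -0.001]
force: [-10.4, -3.4, -0.3]
opening: -0.001
grasp_force: 5.3
```

Request:
apply_moves:
  travel:
    - [0.02, 0, 0]
    - [0.02, 0, 0]
    - [0.02, 0, 0]
    - [0.02, 0, 0]
    - [0.02, 0, 0]
    - [0.02, 0, 0]
    - [0.02, 0, 0]
    - [0.02, 0, 0]
  twist: [0, 0, 0, 0, 0, 0, 0, 0]
  hand: [0, 0, 0, 0, 0, 0, 0, 0]

```text
t: 20.27
ee_pos: [0.5247, -0.2543, -0.0079]
tool_rot: [-0.001, 0.995, 0.097, -0.001]
force: [-10.5, -3.2, -0.0]
opening: -0.004
grasp_force: 5.9
```

Request:
apply_moves:
  travel:
    - [0, 0, 0]
    - [0, 0, 0]
    - [0, 0, 0]
    - [0, 0, 0]
  twist: [0, 0, 0, 0]
  hand: [0, 0, 0, 0]

```text
t: 20.78
ee_pos: [0.5247, -0.2543, -0.0079]
tool_rot: [-0.001, 0.995, 0.097, -0.001]
force: [-10.6, -4.7, 0.1]
opening: -0.0
grasp_force: 5.9
```

Held at about 11.5 N for 1.5 s. Now I'll ease off and withdraw.

Request:
apply_moves:
  travel:
    - [-0.05, 0, 0]
    - [-0.1, 0, 0]
    - [-0.2, 0, 0]
    - [-0.5, 0, 0]
    - [-1.5, 0, -0.1]
    - [-3, 0, -0.5]
    - [-5.5, 0, -3]
    - [-9, 0, -7]
  twist: [0, 0, 0, 0, 0, 0, 0, 0]
  hand: [0, 0, 0, 0, 0, 0, 0, 0]

```text
t: 21.78
ee_pos: [0.4362, -0.2715, 0.0626]
tool_rot: [-0.001, 0.995, 0.097, -0.001]
force: [0.1, -0.5, 0.0]
opening: 0.005
grasp_force: 0.0
```

Request:
apply_moves:
  travel:
    - [0, 0, -2]
    - [0, 2, -4]
    - [0, 4, -4]
    - [0, 4, -4]
  twist: [0, 0, 0, 0]
  hand: [0, 0, 0, 0]

```text
t: 22.28
ee_pos: [0.4452, -0.3119, 0.1018]
tool_rot: [0.0, 0.995, 0.097, -0.0]
force: [0.6, 0.6, -0.8]
opening: -0.002
grasp_force: 0.0
```

```bash
python3 -c "
from h import *
torch('top12');st()"
```

```text
comp 270 mean 37.8 0.3 Xrange [25.2 50.4] Y [-47.3  49.9] z 30.1 slope -0.003
t 22.32 dock xy mm [-75.2 -39.6] z 101.4 yaw 11.1 q [-5.000e-04  9.953e-01  9.670e-02 -5.000e-04] F [ 0.19 -0.18 -0.44] Fx 0.16 op 0.001478720406369237
```

View pics/top12.png

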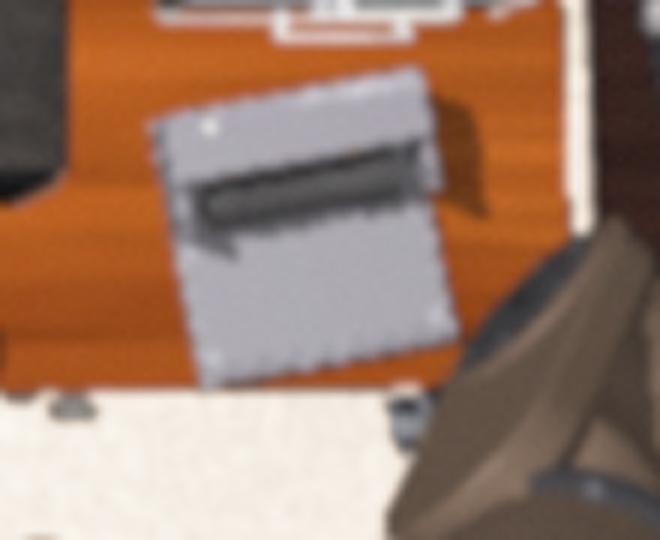

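The torch lies straight in the bed against the bar, at crop (205,205) to (415,175), with its axis at about x = 39 mm, y ≈ 0. The arm is clear, so I'm handing in.

```bash
python3 -c "
from cell import env
print(env.job_done())"
```

```text
the job is handed in; nothing more can be done
None
```

The torch is docked against the contact bar, which was driven home and held at about 11.5 N for 1.5 s; the job is handed in at about 22 s with the arm clear, and the verdict was not shown.

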